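# Deburr the port hole of an instrument housing

## Robot

A 6-joint arm with a two-finger parallel gripper is mounted at the origin on the work surface. World frame = base frame: x ahead of the robot, y to its left, z up, the work surface at z = 0. Lengths are in m, angles in rad, forces in N, time in s.
With the tool pointing down it reaches from about 0.275 to 1 m from the base axis. Payload 8.4 kg.
Tool frame: the origin (TCP) lies on the centre line of the jaws, within the pads' length; the fingertips stand 14 mm ahead of it and the grasp point (between the pads) lies 5 mm behind it; z points along the fingers, y is the line along which they close (so a half turn about z gives the same grasp; the last joint's range is limited). The gripper opens to 85 mm and grips with 20 to 120 N. Pads are 22 mm wide; open, the fingers measure 114 mm over their backs; the gripper's body (76 mm by 85 mm) begins 54 mm behind the grasp point. The pads swing forward as they close: fully open they stand 13 mm farther back than shut.
Start: joints at [-1.173, 0.353, 1.633, -0, 1.155, -0.002], TCP at [0.243, -0.576, 0.245] pointing down, gripper open.
Joint ranges: [-2.63, 2.63], [-0.92, 2.1], [0.06, 2.66], [-1.3, 4.44], [0, 2.69], [-3.02, 3.02]. Speed limits (rad/s): [2.22, 2.22, 2.79, 3.14, 3.14, 3.14].

## Interface

Orientations are given as a unit quaternion [x, y, z, w].
In Python, from rig import sensors, viewer, order gives the robot as it stands.
- The arm moves only by the tool arm_command, never from a script. Its argument "moves" is text: rows parted by semicolons, each of 4 numbers parted by spaces: the shift along the tool's x, y, z in mm, then the turn about the tool's z in degrees. A call has exactly 8 rows; each row is the pose to reach, as a shift and turn from the pose commanded when the call began, along the tool's axes at that moment; what a row does not reach only later rows make up. A row lasts 1/10 s, in which the tool goes at most 50 mm and 8.59 degrees, less where a joint would pass 70% of its speed; a pose out of reach is approached as far as the arm can. A call with a gripper value outside its range is refused whole. "hand" is the gripper's target within -1 to 1 (shut at 1, half-way at 0, fully open at -1), set as the call begins (left out, the last holds). The fingers move at their own pace and stop on an object; "squeeze" is the grip in N (left out, the last holds). Time passes only in rows, so rows that repeat a pose let the fingers close, or fill a call up. It gives the time, the measured TCP pose, the force and the opening at its end, in the units of the state.
- sensors.sense(): the state, without advancing time (a new reading comes with each control period).
- viewer.camera(name): name is "side" or "top" or "wrist"; returns (picture, depth): 420x560x3 uint8, blue, green, red; 420x560 float32, m along the optical axis (not along the pixel's ray), 0 where there is no reading.
- viewer.calibration(name): a dict with "fx", "fy", "cx", "cy" (pixels), "R" (3x3) and "t" (3): a world point X has camera coordinates R X + t; the wrist camera has in their place "mount" (4x4, takes a point from camera to tool coordinates, whose origin is the TCP and whose axes are the flange's). Camera axes: x right, y down, z forward; pixel columns grow to the right and rows downward; lengths in m; the calibration is good to about 2 mm. The wrist camera is an equidistant fisheye: a pixel r from the principal point sees the ray r / f radians off the axis. A picture is of the moment at which its call begins: read the wrist's pose just before it. calibration takes no time and is no camera call.
- order.job_done(): hands the job in, once; it reports no verdict.
Trained networks look in the newest picture that a camera, given by its name, has taken for a name from the list of things; names that differ only in an ending like _2 or _b are one class to them, and where a whole thing is asked for, a point or a joint stands for the part that bears it (a point fixed in the world has none). Each returns a list of dicts, best first, with "score" (0 to 1); they miss things now and then, are a little off and sometimes report something else, mostly with a low value. They report only what shows in the picture. A call takes as long as a camera call. They do not tell look-alikes from the thing itself.
- viewer.trace(camera, label): "region" (420x560 bool, what is visible of it) and "uv" ([column, row] in pixels, amid what is visible of it).
- viewer.pinpoint(camera, label): "uv" ([column, row] in pixels: a listed point, or the origin of a listed thing).
The state is a dict: "clock": time; "joints": joint angles; "qd": joint speeds; "joint_torque": joint torques, N m; "ee_pos": TCP position; "tool_rot": TCP orientation; "wrist_force": force on the tool from outside, world axes, zero at the start; "ft_torque": the same for the moment, N m; "grip_width": finger opening in m.
Only numpy, scipy, OpenCV 4.12 (cv2) and the standard library are available. Lean on these libraries where they do the work, as an engineer would, in place of code of your own. Each camera call takes 0.05 s, during which the arm holds its last target. There are 200 camera calls.

## Task

Take the spring-tipped deburring tool from its stand and, pressing only lightly, run its blade anticlockwise (seen from above) all the way round the edge of the large hole in the white housing's top, starting and finishing on the side next to the small hole and keeping the blade on the edge throughout. Then put the tool back upright in its stand, collar seated on top, and let go; leave the other things on the bench where they are.

Things in the scene. Friction and masses are not known exactly. Their poses are not given: they have to be found in the camera images.
- tool: Hand deburring tool, 130 mm long, about 0.18 kg, standing upright in its stand. Origin on its axis at the underside of its collar; z points up along the axis away from the blade. Black square handle 24 x 24 mm (flats facing its own x and y) from 6 to 75 mm above the origin; steel collar of 36 mm diameter from 0 to 6 mm; aluminium barrel of 18 mm diameter from 0 down to -35 mm; blade below it, its point at -55 mm when the spring is relaxed.
- blade: The tool's steel blade: a 90-degree cone, 16 mm across at its base, 7 mm high, with a 2 mm flat point, then a 16 mm cylinder 4 mm high on an 8 mm shank. Origin at its point, on the tool's axis. It springs up into the barrel by up to 8 mm along the axis (1.2 N to start, 3.6 N at the end of travel), so it rides on a hole's edge when the tool is held lower than the edge would let it. Smooth, low friction.
- stand: Plain aluminium block 80 x 80 x 70 mm fixed to the bench, with one upright hole of 24 mm diameter, 66 mm deep, in the middle of its top. Origin at the centre of its underside, so the tool's collar sits 70 mm above it.
- housing: White instrument housing 200 x 150 x 75 mm (x, y, z), clamped to the bench by a low dark steel foot at each end (30 x 50 x 12 mm, reaching 129 mm from the centre along x). Origin at the centre of its underside. Its flat top plate, 6 mm thick and hollow below, has a large and a small hole.
- port (a point): Centre of the large hole (52 mm diameter, very slightly faceted) at the height of the housing's top face, 75 mm above the bench; axes as the housing's, z up. The small hole lies towards its +y. With the cone's axis 21 to 22 mm from this centre the blade rides on the edge with its point about 3.5 mm below the face; at 24.5 mm or more it slips up on to the face, within 17.5 mm it no longer touches.
- small_hole (a point): Centre of the small hole (20 mm diameter) in the housing's top face, 62 mm from the centre of the large one. It needs no work; it marks where to start.
- board: Green circuit board, 100 x 70 x 17 mm, lying loose; origin under its centre. Bystander.
- cap: Blue plastic cap, 76 mm diameter, 40 mm high, loose; origin under its centre. Bystander.
- driver: Screwdriver lying loose on the bench, about 200 mm long, handle at one end. Bystander.
- parts_tray: Grey open parts tray 120 x 160 x 50 mm, loose; origin under its centre. Bystander.
Not all that is in view belongs to the job. What is shaped like the tool but blue is not meant. Leave any turquoise look-alike of the stand alone.

How it is judged:
By the outcome, as a careful person would: the job done as asked, in the order asked, and still so for the second after the job is handed in, with the robot touching nothing.
It also fails if it takes over 72 s, if anything falls off the work surface, if the arm or the gripper's body presses on something with over 40 N, if the wrist force passes 120 N, or if a joint passes its speed limit or range.

## Working session

There is one attempt and no reset: what is moved stays moved. The work goes in short steps, Python scripts to look and compute and a tool call to move; the robot and the scene stay as the last step left them, time stands still between calls to the robot, and variables do not carry over. Pictures are saved under pics/ and viewed, on a budget of 10 in all, crops included, one or two more only if the job needs it, and the job is handed in when it is done.

Besides the shell and the picture viewer there is one more tool, called after "Request:" as a command line: name --argument value ..., lists and objects as JSON in quotes. arm_command: Moves the arm, as the interface text tells. Its arguments: {"type":"object","properties":{"moves":{"type":"string"},"hand":{"type":"number"},"squeeze":{"type":"number"}},"required":["moves"]}

```bash
mkdir -p pics; ls
cat > h.py <<'E'
import numpy as np,cv2
from rig import sensors,viewer,order
from scipy.spatial.transform import Rotation as Rn
def w(cam,uv,depth=None,z=None):
    c=viewer.calibration(cam);R=np.array(c["R"]);t=np.array(c["t"])
    d=np.array([(uv[0]-c["cx"])/c["fx"],(uv[1]-c["cy"])/c["fy"],1.])
    o=-R.T@t; r=R.T@d
    k=depth if z is None else (z-o[2])/r[2]
    return o+k*r
def proj(cam,X):
    c=viewer.calibration(cam);p=np.array(c["R"])@np.array(X)+np.array(c["t"])
    return [c["fx"]*p[0]/p[2]+c["cx"],c["fy"]*p[1]/p[2]+c["cy"]]
E
python3 - <<'E'
from h import *
s=sensors.sense();print({k:np.round(v,3).tolist() for k,v in s.items()})
ims=[]
for c in("top","side"):
    im,d=viewer.camera(c);np.save(c+"_d.npy",d);cv2.imwrite(f"pics/{c}0.png",im)
    for l in("tool","stand","housing","port","small_hole","blade"):
        for r in viewer.pinpoint(c,l):
            u=r["uv"];z={"tool":.07,"stand":0,"housing":0,"port":.075,"small_hole":.075,"blade":.015}[l]
            print(c,l,np.round(u,1),round(r["score"],2),w(c,u,z=z).round(4))
E
```

```text
pics
{'clock': 0.0, 'joints': [-1.173, 0.354, 1.634, -0.0, 1.155, -0.002], 'qd': [-0.001, -0.0, 0.0, 0.0, 0.001, -0.002], 'joint_torque': [0.0, -60.525, -34.206, 0.0, 0.009, 0.0], 'ee_pos': [0.243, -0.575, 0.245], 'tool_rot': [0.98, 0.199, -0.0, -0.001], 'wrist_force': [-0.17, 0.779, -0.743], 'ft_torque': [0.035, 0.017, -0.001], 'grip_width': 0.086}
top tool [195.3 208.2] 0.66 [0.605  0.3096 0.07  ]
top tool [237.9 252.7] 0.41 [0.4806 0.1845 0.07  ]
top stand [192.8 264.8] 0.81 [0.4475 0.3217 0.    ]
top stand [244.3 253.1] 0.69 [0.4845 0.1706 0.    ]
top housing [386.  249.1] 0.94 [ 0.5035 -0.2498  0.    ]
top port [399. 248.] 0.79 [ 0.501  -0.2654  0.075 ]
top small_hole [381.  240.1] 0.73 [ 0.5223 -0.2158  0.075 ]
top blade [183.4 199.7] 0.47 [0.6397 0.3561 0.015 ]
side tool [254.8 278.1] 0.61 [0.5978 0.3621 0.07  ]
side tool [319.7 226.6] 0.57 [0.4827 0.1789 0.07  ]
side stand [335.8 295.6] 0.76 [0.4369 0.3181 0.    ]
side stand [316.8 251.3] 0.56 [0.4843 0.1838 0.    ]
side housing [317.8 165.5] 0.66 [ 0.5063 -0.244   0.    ]
side port [321.3 141.8] 0.64 [ 0.5014 -0.2649  0.075 ]
side small_hole [313.6 148.8] 0.57 [ 0.5225 -0.21    0.075 ]
side blade [238.8 293.3] 0.43 [0.6335 0.355  0.015 ]
```

View pics/top0.png

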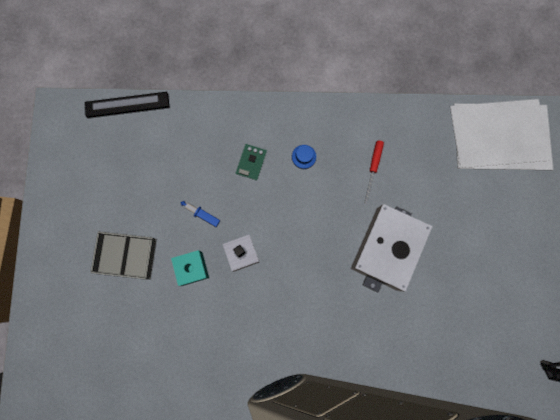

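View pics/side0.png

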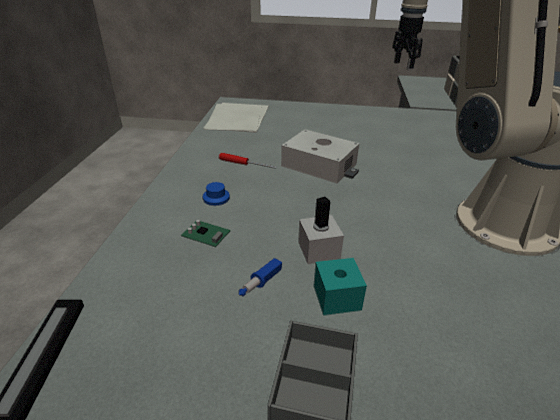

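The top view shows two tool-shaped things: the blue one lying at about (205,215), and the black-handled one at (239,251) standing in the grey stand. It also shows two stands: turquoise at (190,268) and aluminium at (240,252). I choose the black tool in the aluminium stand. The housing's large hole is at (400,249) and its small hole at (380,240). I'll move over the housing first to measure the port close up.

Request:
arm_command --moves "40 -20 -10 0;90 -45 -20 0;140 -70 -30 0;190 -97 -40 0;240 -123 -50 0;290 -149 -50 0;330 -169 -50 0;350 -180 -50 0" --hand -1

```text
clock: 1.5
ee_pos: [0.4955, -0.2736, 0.2958]
tool_rot: [0.98, 0.199, 0.0, 0.0]
wrist_force: [0.1, -1.4, 0.1]
grip_width: 0.085
```

```bash
cat >> h.py <<'E'
def wrist_pose():
    s=sensors.sense();T=np.eye(4);T[:3,:3]=Rn.from_quat(s["tool_rot"]).as_matrix();T[:3,3]=s["ee_pos"]
    return T
def ww(T,uv,z):
    c=viewer.calibration("wrist");uv=np.atleast_2d(np.array(uv,float))
    a=(uv-[c["cx"],c["cy"]])/[c["fx"],c["fy"]];r=np.linalg.norm(a,axis=1)+1e-9
    d=np.c_[a*(np.sin(r)/r)[:,None],np.cos(r)]
    M=T@np.array(c["mount"]);D=d@M[:3,:3].T;o=M[:3,3]
    return o+D*((z-o[2])/D[:,2])[:,None]
E
python3 - <<'E'
from h import *
T=wrist_pose();im,d=viewer.camera("wrist");cv2.imwrite("pics/w1.png",im);np.savez("w1.npz",T=T,d=d,im=im)
print(T.round(4));print(viewer.calibration("wrist"))
for l in("port","small_hole","housing"):
    for r in viewer.pinpoint("wrist",l): print(l,np.round(r["uv"],1),r["score"],ww(T,r["uv"],0 if l=="housing" else .075).round(4))
E
```

```text
[[ 9.212e-01  3.892e-01  9.000e-04  4.955e-01]
 [ 3.892e-01 -9.212e-01 -6.000e-04 -2.736e-01]
 [ 6.000e-04  9.000e-04 -1.000e+00  2.958e-01]
 [ 0.000e+00  0.000e+00  0.000e+00  1.000e+00]]
{'fx': 325.19226210127806, 'fy': 325.19226210127806, 'cx': 279.9071537534071, 'cy': 212.61965802576842, 'mount': array([[ 2.07788890e-04, -9.65867528e-01, -2.59036436e-01,
         6.49113199e-02],
       [ 9.99999693e-01,  5.10759222e-06,  7.83115967e-04,
        -1.60208975e-04],
       [-7.55063231e-04, -2.59036519e-01,  9.65867233e-01,
        -1.28867979e-01],
       [ 0.00000000e+00,  0.00000000e+00,  0.00000000e+00,
         1.00000000e+00]])}
port [274.6 187. ] 0.74 [[ 0.4935 -0.2685  0.075 ]]
small_hole [239.1 144.4] 0.6 [[ 0.5219 -0.2152  0.075 ]]
housing [265.7 163.8] 0.75 [[ 0.5044 -0.2501  0.    ]]
```

View pics/w1.png

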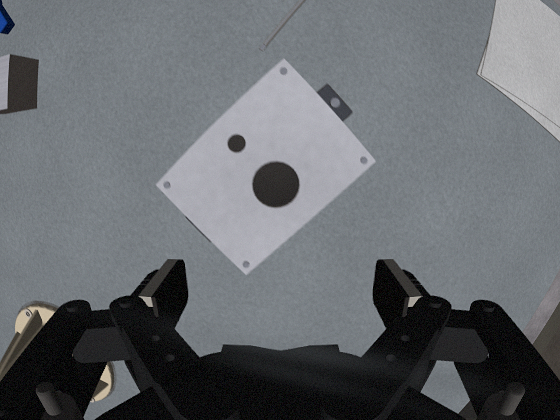

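The wrist view shows the large hole at about (275,185), the small hole at (236,143), and the housing corners at (284,59), (375,159), (247,274) and (156,184). I'll fit the holes' contours next.

```bash
cat >> h.py <<'E'
def holes(im,T,pts,z=.075):
    g=cv2.GaussianBlur(cv2.cvtColor(im,cv2.COLOR_BGR2GRAY),(3,3),0);out=[]
    for p in pts:
        c,_=cv2.findContours((g<105).astype(np.uint8),cv2.RETR_EXTERNAL,cv2.CHAIN_APPROX_NONE)
        k=min(c,key=lambda k:np.linalg.norm(k[:,0].mean(0)-p))
        q=ww(T,k[:,0],z)[:,:2]
        A=np.c_[2*q,np.ones(len(q))];s=np.linalg.lstsq(A,(q**2).sum(1),rcond=None)[0]
        r=np.sqrt(s[2]+s[:2]@s[:2]);out.append(s[:2]);print("centre",s[:2].round(4),"r",r.round(4),len(q))
    v=out[1]-out[0];print("dist",np.linalg.norm(v).round(4),"dir",np.degrees(np.arctan2(v[1],v[0])).round(2))
E
python3 - <<'E'
from h import *
f=np.load("w1.npz");holes(f["im"],f["T"],[(275,185),(236,143)])
q=ww(f["T"],[(284,59),(375,159),(247,274),(156,184)],.075)[:,:2];print(q.round(4),q.mean(0));e=np.diff(np.r_[q,q[:1]],axis=0);print(np.linalg.norm(e,axis=1),np.degrees(np.arctan2(e[:,1],e[:,0])))
E
```

```text
centre [ 0.4966 -0.2681] r 0.0249 129
centre [ 0.5221 -0.2116] r 0.009 47
dist 0.062 dir 65.78
[[ 0.626  -0.2235]
 [ 0.5666 -0.3581]
 [ 0.3841 -0.2785]
 [ 0.4452 -0.1413]] [ 0.50548527 -0.25033769]
[0.14714173 0.19914738 0.15017303 0.19861837] [-113.78229716  156.41216957   66.01098421  -24.46149343]
```

Request:
arm_command --moves "14 -43 0 0;30 -90 0 0;46 -137 0 0;62 -184 0 0;78 -231 0 0;94 -278 0 0;110 -325 0 0;125 -370 0 0"

```text
clock: 2.5
ee_pos: [0.4651, 0.1148, 0.2955]
tool_rot: [0.98, 0.198, 0.0, 0.0]
wrist_force: [1.1, 0.4, -0.9]
grip_width: 0.0852
```

Run:
```python
from h import *
T=wrist_pose();im,d=viewer.camera("wrist");cv2.imwrite("pics/w2.png",im);np.savez("w2.npz",T=T,d=d,im=im)
print(T.round(4),sensors.sense()["joints"])
for l,z in(("tool",.07),("stand",0)):
    for r in viewer.pinpoint("wrist",l): print(l,np.round(r["uv"],1),r["score"],ww(T,r["uv"],z).round(4))
```

```text
[[ 9.219e-01  3.875e-01  7.000e-04  4.651e-01]
 [ 3.875e-01 -9.219e-01 -2.000e-04  1.148e-01]
 [ 6.000e-04  4.000e-04 -1.000e+00  2.955e-01]
 [ 0.000e+00  0.000e+00  0.000e+00  1.000e+00]] [0.24832532 0.0731465  1.87455382 0.00379725 1.1926134  1.4180411 ]
tool [231.3 153. ] 0.88 [[0.4792 0.1782 0.07  ]]
tool [176.6  24.7] 0.81 [[0.5938 0.2944 0.07  ]]
stand [237.8 151. ] 0.78 [[0.4759 0.1787 0.    ]]
stand [131.4 142.4] 0.68 [[0.4335 0.3251 0.    ]]
```

View pics/w2.png

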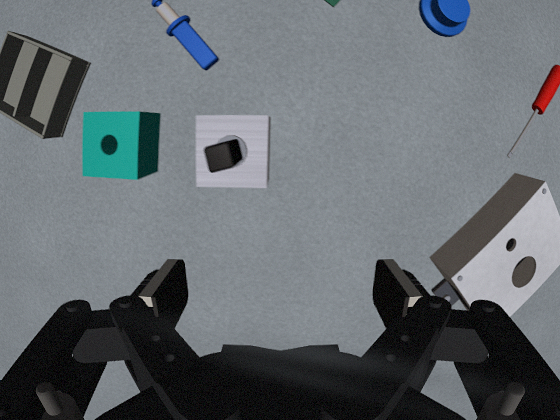

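The wrist view shows the black tool at (222,154) in the aluminium stand, whose corners are (196,115), (270,115), (269,188) and (195,187). The blue tool is at (190,40) and the turquoise stand at (115,145). I'll crop this close to check the choice and get the handle's yaw.

Run:
```python
from h import *
f=np.load("w2.npz");im=f["im"];T=f["T"];c=im[105:200,185:280]
c=cv2.convertScaleAbs(c,alpha=2.0,beta=20)
cv2.imwrite("pics/c2.png",cv2.resize(c,None,fx=6,fy=6,interpolation=cv2.INTER_CUBIC))
q=ww(T,[(196,115),(270,115),(269,188),(195,187)],.07)[:,:2];e=np.diff(q,axis=0);print(q.mean(0),np.linalg.norm(e,axis=1),np.degrees(np.arctan2(e[:,1],e[:,0])))
# depth-based: handle top points
C=viewer.calibration("wrist");v,u=np.mgrid[105:200,185:280];d=f["d"][105:200,185:280]
uv=np.c_[u.ravel(),v.ravel()];a=(uv-[C["cx"],C["cy"]])/C["fx"];r=np.linalg.norm(a,axis=1)
D=np.c_[a*(np.tan(r)/r)[:,None],np.ones(len(r))]*d.ravel()[:,None]
M=T@C["mount"];P=D@M[:3,:3].T+M[:3,3]
for lo,hi in((.138,.153),(.064,.076)):
    k=(P[:,2]>lo)&(P[:,2]<hi);Q=P[k];R=cv2.minAreaRect((Q[:,:2]*1000).astype(np.float32));print(k.sum(),np.median(Q[:,2]),R)
```

```text
[0.48111357 0.17847647] [0.08148901 0.08036942 0.08406532] [ -68.83840032 -158.21514366  111.57907359]
730 0.1448966591959459 ((481.35540771484375, 178.57220458984375), (24.130462646484375, 24.5897159576416), 35.07444381713867)
4105 0.07025309542376962 ((480.9351806640625, 178.49090576171875), (80.84767150878906, 80.99383544921875), 21.119789123535156)
```

View pics/c2.png

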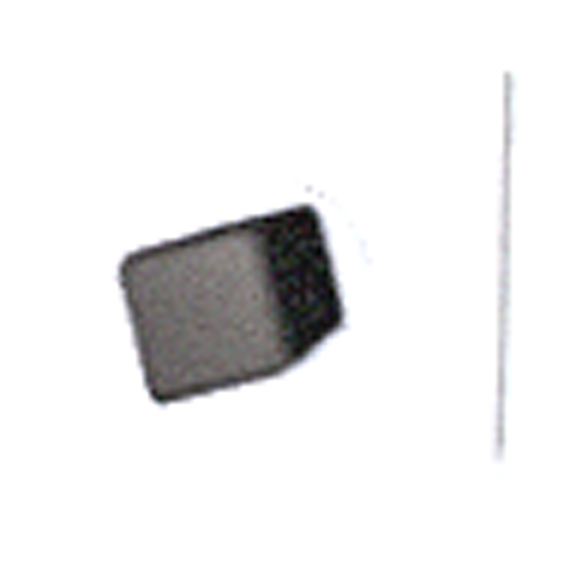

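The crop confirms a black square handle. Depth puts its top at z=0.145, centre (0.4813, 0.1786), yaw 35.1°, with the stand centred at (0.4809, 0.1785). I'll approach.

Request:
arm_command --moves "20 -26 0 -6;40 -52 10 -12.3;40 -52 50 -12.3;40 -52 95 -12.3;40 -52 135 -12.3;40 -52 165 -12.3;40 -52 181 -12.3;40 -52 185 -12.3"

```text
clock: 3.45
ee_pos: [0.4813, 0.175, 0.1083]
tool_rot: [0.954, 0.301, -0.002, 0.0]
wrist_force: [-0.8, -0.3, 0.2]
grip_width: 0.0852
```

Request:
arm_command --moves "0 0 0 0;0 0 0 0;0 0 0 0;0 0 0 0;0 0 0 0;0 0 0 0;0 0 0 0;0 0 0 0" --hand 1 --squeeze 60

```text
clock: 4.25
ee_pos: [0.4826, 0.1778, 0.1112]
tool_rot: [0.953, 0.303, 0.001, 0.0]
wrist_force: [-1.0, -2.2, 7.3]
grip_width: 0.0235
```

Run:
```python
from h import *
T=wrist_pose();print(T.round(4));s=sensors.sense();print(s["clock"],s["grip_width"],s["wrist_force"],s["ft_torque"])
```

```text
[[ 8.168e-01  5.769e-01  1.500e-03  4.826e-01]
 [ 5.769e-01 -8.168e-01  2.000e-04  1.778e-01]
 [ 1.300e-03  7.000e-04 -1.000e+00  1.112e-01]
 [ 0.000e+00  0.000e+00  0.000e+00  1.000e+00]]
4.25 0.023481052955671648 [-0.96125703 -2.24420518  7.26825083] [-0.38395228  0.07750783 -0.01609215]
```

The tool is held, with the jaws at 23.5 mm. I'll lift it straight up.

Request:
arm_command --moves "0 0 -4 0;0 0 -12 0;0 0 -25 0;0 0 -42 0;0 0 -62 0;0 0 -82 0;0 0 -100 0;0 0 -110 0"

```text
clock: 5.05
ee_pos: [0.4826, 0.1779, 0.2226]
tool_rot: [0.953, 0.302, 0.001, -0.0]
wrist_force: [0.6, -0.7, -1.1]
grip_width: 0.0233
```

Request:
arm_command --moves "0 0 0 0;-5 8 0 0;-16 27 0 0;-35 59 0 0;-57 95 0 0;-79 131 0 0;-101 167 0 0;-123 203 0 0"

```text
clock: 5.85
ee_pos: [0.4975, -0.0612, 0.2192]
tool_rot: [0.953, 0.302, -0.001, -0.0]
wrist_force: [0.7, 0.1, -1.6]
grip_width: 0.0237
```

Run:
```python
from h import *
T=wrist_pose();print(T.round(4));s=sensors.sense();print(s["clock"],s["grip_width"],s["wrist_force"],s["ft_torque"])
c=np.array([.4979,-.2689]);t=c+.015*np.array([.408,.913]);d=np.r_[t,.22]-T[:3,3];print((T[:3,:3].T@d*1000).round(1))
```

```text
[[ 8.170e-01  5.766e-01 -1.900e-03  4.975e-01]
 [ 5.766e-01 -8.170e-01  1.000e-04 -6.120e-02]
 [-1.500e-03 -1.200e-03 -1.000e+00  2.192e-01]
 [ 0.000e+00  0.000e+00  0.000e+00  1.000e+00]]
5.85 0.023735762863492892 [ 0.67948755  0.07118604 -1.63771345] [-0.02219283 -0.05931104  0.01391165]
[-106.5  162.2   -0.9]
```

Request:
arm_command --moves "-22 34 0 0;-46 70 0 0;-70 106 0 0;-88 134 0 0;-99 151 0 0;-105 160 0 0;-106 162 0 0;-106 162 0 0"

```text
clock: 6.65
ee_pos: [0.5049, -0.2521, 0.2196]
tool_rot: [0.953, 0.302, -0.0, -0.001]
wrist_force: [-0.5, 0.9, -2.9]
grip_width: 0.0234
```

Run:
```python
from h import *
T=wrist_pose();print(T.round(4))
im,d=viewer.camera("wrist");cv2.imwrite("pics/w3.png",im);np.savez("w3.npz",T=T,d=d,im=im)
for l in ("port","small_hole","blade","tool"):
  for r in viewer.pinpoint("wrist",l): print(l,np.round(r["uv"],1),r["score"],ww(T,r["uv"],.075).round(4))
T=wrist_pose();s=sensors.sense();print(s["clock"],s["grip_width"],s["wrist_force"],s["ft_torque"])
c=np.array([.4979,-.2689]);t=c+.015*np.array([.408,.913]);d=np.r_[t,.1647]-T[:3,3];print((T[:3,:3].T@d*1000).round(1))
```

```text
[[ 8.172e-01  5.764e-01 -1.100e-03  5.049e-01]
 [ 5.764e-01 -8.172e-01  8.000e-04 -2.521e-01]
 [-4.000e-04 -1.300e-03 -1.000e+00  2.196e-01]
 [ 0.000e+00  0.000e+00  0.000e+00  1.000e+00]]
port [286.8 225.5] 0.95 [[ 0.4917 -0.2686  0.075 ]]
small_hole [253.9 161.9] 0.89 [[ 0.5214 -0.2133  0.075 ]]
blade [277.6 250.1] 0.56 [[ 0.468  -0.2753  0.075 ]]
blade [275.8 221.3] 0.41 [[ 0.4893 -0.2584  0.075 ]]
tool [278.1 250.8] 0.93 [[ 0.4677 -0.2761  0.075 ]]
6.9 0.02330725277904848 [-0.41641236  0.21202796 -2.0150906 ] [ 0.00445719 -0.0147619  -0.00482479]
[-3.2  2.1 55.6]
```

View pics/w3.png

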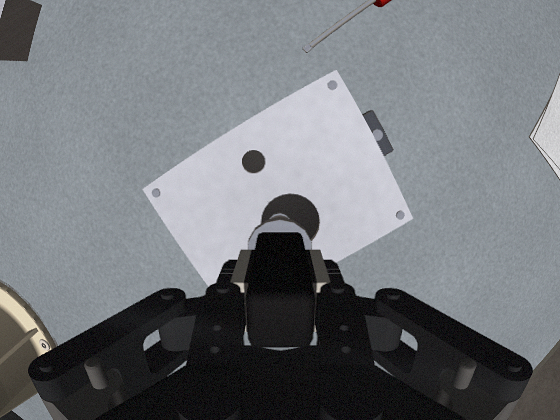

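The picture shows the tool upright in the jaws. The collar partly hides the large hole at (290,220), and the small hole at (254,161) is clear. I'll refit the port from the small hole and the visible arc.

Run:
```python
from h import *
from scipy.optimize import least_squares
f=np.load("w3.npz");im=f["im"];T=f["T"]
g=cv2.GaussianBlur(cv2.cvtColor(im,cv2.COLOR_BGR2GRAY),(3,3),0)
c,_=cv2.findContours((g<105).astype(np.uint8),cv2.RETR_LIST,cv2.CHAIN_APPROX_NONE)
P=np.concatenate([k[:,0] for k in c])
def fit(sel):
    q=ww(T,P[sel],.075)[:,:2]
    r=least_squares(lambda s:np.linalg.norm(q-s[:2],axis=1)-s[2],[*q.mean(0),.02],loss="soft_l1",f_scale=5e-4);print(len(q),r.x.round(4),np.sqrt(np.mean(r.fun**2)));return r.x[:2]
a=fit(np.linalg.norm(P-[253.9,161.5],axis=1)<15)
x,y=P.T
b=fit((abs(np.hypot(x-291,y-222)-29)<4)&((y<212)|(x>312)))
print(np.linalg.norm(a-b),np.degrees(np.arctan2(*(a-b)[::-1])),a-.062*np.array([.408,.913]))
```

```text
61 [ 0.5214 -0.2124  0.0092] 0.00024150831077223
86 [ 0.4959 -0.269   0.025 ] 0.00023969900119550876
0.06199254445111948 65.73123091016446 [ 0.49611189 -0.26904787]
```

Request:
arm_command --moves "-2 1 0 0;-4 2 4 0;-4 2 13 0;-4 2 26 0;-4 2 38 0;-4 2 48 0;-4 2 54 0;-4 2 56 0"

```text
clock: 7.7
ee_pos: [0.5028, -0.2563, 0.1631]
tool_rot: [0.953, 0.302, -0.001, -0.001]
wrist_force: [0.7, 0.4, -2.0]
grip_width: 0.0234
```

```bash
cat > st.py <<'E'
from h import *
import sys
T=wrist_pose();s=sensors.sense();p=T[:3,3]
C=np.array([.4975,-.2693]);v=p[:2]-C
print("clk",round(s["clock"],2),"p",p.round(4),"F",np.round(s["wrist_force"],2),"w",round(s["grip_width"],4))
ph=np.arctan2(v[1],v[0]);print("r %.1f theta %.1f"%(np.hypot(*v)*1e3,(np.degrees(ph)-65.9)%360),"Frad %.2f"%(v@s["wrist_force"][:2]/np.hypot(*v)),"tilt",np.round(T[:2,2],4))
E
python3 st.py
python3 - <<'E'
import numpy as np
R=21.3;a0=np.radians(-30.7);P=lambda t:R*np.array([np.cos(a0-np.radians(t)),np.sin(a0-np.radians(t))])
for k in range(0,400,40):
    print(k,";".join("%.1f %.1f 0 0"%tuple(P(k+5*i)-P(k)) for i in range(1,9)), (P(k)).round(1))
E
```

```text
clk 7.7 p [ 0.5028 -0.2563  0.1631] F [ 0.7   0.38 -2.04] w 0.0234
r 14.0 theta 1.9 Frad 0.61 tilt [-0.0014  0.0008]
0 -1.0 -1.6 0 0;-2.2 -3.0 0 0;-3.4 -4.4 0 0;-4.8 -5.6 0 0;-6.3 -6.7 0 0;-7.9 -7.7 0 0;-9.5 -8.5 0 0;-11.3 -9.2 0 0 [ 18.3 -10.9]
40 -1.8 -0.5 0 0;-3.6 -0.9 0 0;-5.4 -1.1 0 0;-7.3 -1.2 0 0;-9.2 -1.1 0 0;-11.0 -0.8 0 0;-12.8 -0.4 0 0;-14.6 0.2 0 0 [  7.  -20.1]
80 -1.7 0.7 0 0;-3.3 1.6 0 0;-4.9 2.6 0 0;-6.4 3.8 0 0;-7.7 5.0 0 0;-9.0 6.4 0 0;-10.1 7.9 0 0;-11.0 9.5 0 0 [ -7.5 -19.9]
120 -0.8 1.7 0 0;-1.5 3.4 0 0;-2.1 5.2 0 0;-2.4 7.0 0 0;-2.7 8.8 0 0;-2.7 10.7 0 0;-2.6 12.5 0 0;-2.4 14.4 0 0 [-18.6 -10.4]
160 0.4 1.8 0 0;1.0 3.6 0 0;1.7 5.3 0 0;2.6 6.9 0 0;3.6 8.5 0 0;4.8 9.9 0 0;6.1 11.3 0 0;7.4 12.5 0 0 [-20.9   4. ]
200 1.5 1.1 0 0;3.1 2.1 0 0;4.7 2.9 0 0;6.5 3.6 0 0;8.2 4.2 0 0;10.0 4.5 0 0;11.9 4.8 0 0;13.8 4.8 0 0 [-13.5  16.5]
240 1.9 -0.1 0 0;3.7 -0.4 0 0;5.5 -0.8 0 0;7.3 -1.4 0 0;9.0 -2.1 0 0;10.6 -3.0 0 0;12.2 -4.0 0 0;13.6 -5.2 0 0 [ 0.3 21.3]
280 1.4 -1.3 0 0;2.6 -2.7 0 0;3.7 -4.1 0 0;4.7 -5.7 0 0;5.5 -7.4 0 0;6.2 -9.1 0 0;6.8 -10.9 0 0;7.1 -12.7 0 0 [13.9 16.1]
320 0.2 -1.8 0 0;0.3 -3.7 0 0;0.2 -5.6 0 0;-0.1 -7.4 0 0;-0.5 -9.2 0 0;-1.1 -11.0 0 0;-1.8 -12.7 0 0;-2.7 -14.3 0 0 [21.   3.4]
360 -1.0 -1.6 0 0;-2.2 -3.0 0 0;-3.4 -4.4 0 0;-4.8 -5.6 0 0;-6.3 -6.7 0 0;-7.9 -7.7 0 0;-9.5 -8.5 0 0;-11.3 -9.2 0 0 [ 18.3 -10.9]
```

The held point is low enough that the blade's cylinder could meet the hole wall. I'll raise 3 mm, then move outward onto the cone.

Request:
arm_command --moves "0 0 -3 0;1 -0.6 -3 0;2.5 -1.5 -3 0;4 -2.3 -3 0;5.3 -3.1 -3 0;6.3 -3.7 -3 0;6.3 -3.7 -3 0;6.3 -3.7 -3 0"

```text
clock: 8.5
ee_pos: [0.5063, -0.2499, 0.1673]
tool_rot: [0.953, 0.302, 0.0, 0.0]
wrist_force: [-0.3, 0.0, -1.6]
grip_width: 0.0235
```

```bash
python3 st.py
```

```text
clk 8.5 p [ 0.5063 -0.2499  0.1673] F [-0.26  0.03 -1.57] w 0.0235
r 21.3 theta 359.8 Frad -0.08 tilt [ 0.     -0.0001]
```

Request:
arm_command --moves "0 0 1 0;0 0 2 0;0 0 3 0;0 0 3.5 0;0 0 3.5 0;0 0 3.5 0;0 0 3.5 0;0 0 3.5 0"

```text
clock: 9.3
ee_pos: [0.5063, -0.25, 0.1638]
tool_rot: [0.953, 0.302, 0.0, 0.0]
wrist_force: [0.2, -1.5, -0.6]
grip_width: 0.0236
```

```bash
python3 st.py
python3 - <<'E'
from h import *
im,d=viewer.camera("side");c=im[110:200,270:370]
cv2.imwrite("pics/s4.png",cv2.resize(c,None,fx=6,fy=6,interpolation=cv2.INTER_CUBIC))
E
python3 st.py
```

```text
clk 9.3 p [ 0.5063 -0.25    0.1638] F [ 0.16 -1.52 -0.58] w 0.0236
r 21.2 theta 359.6 Frad -1.31 tilt [ 0.0001 -0.0002]
clk 9.35 p [ 0.5063 -0.2499  0.1638] F [-0.84 -0.97  0.62] w 0.0238
r 21.3 theta 359.6 Frad -1.23 tilt [ 0.0002 -0.0001]
```

View pics/s4.png

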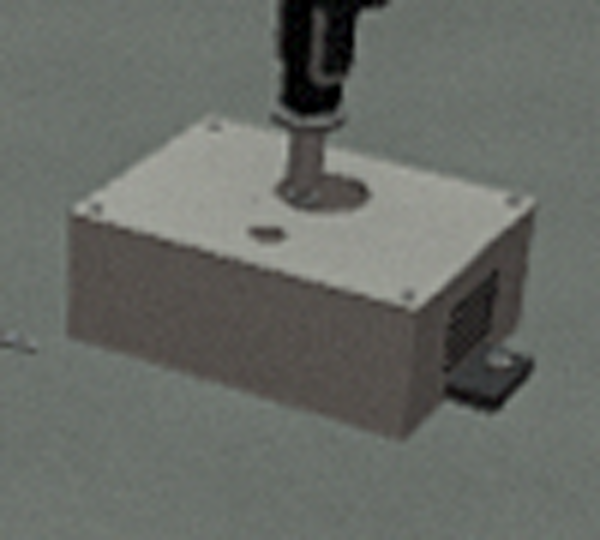

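The crop shows the blade at the edge on the small-hole side, around (297,190). The force is about 2 N up and 1.3 N inward, which fits the blade riding on the edge. I'll start the lap.

Request:
arm_command --moves "-1.0 -1.6 0 0;-2.2 -3.0 0 0;-3.4 -4.4 0 0;-4.8 -5.6 0 0;-6.3 -6.7 0 0;-7.9 -7.7 0 0;-9.5 -8.5 0 0;-11.3 -9.2 0 0"

```text
clock: 10.15
ee_pos: [0.4916, -0.2489, 0.1638]
tool_rot: [0.953, 0.302, 0.0, -0.0]
wrist_force: [1.4, -0.7, -0.5]
grip_width: 0.0231
```

```bash
python3 st.py; python3 -c "
from h import *
viewer.camera('top')"; python3 st.py
```

```text
clk 10.15 p [ 0.4916 -0.2489  0.1638] F [ 1.41 -0.71 -0.48] w 0.0231
r 21.3 theta 40.2 Frad -1.08 tilt [0.0001 0.0001]
clk 10.2 p [ 0.4912 -0.2489  0.1637] F [-0.76 -2.33  0.54] w 0.0232
r 21.3 theta 41.2 Frad -2.00 tilt [-0.0004  0.0001]
```

Request:
arm_command --moves "-1.8 -0.5 0 0;-3.6 -0.9 0 0;-5.4 -1.1 0 0;-7.3 -1.2 0 0;-9.2 -1.1 0 0;-11 -0.8 0 0;-12.8 -0.4 0 0;-14.6 0.2 0 0"

```text
clock: 11.0
ee_pos: [0.4798, -0.2575, 0.1637]
tool_rot: [0.953, 0.302, 0.0, -0.0]
wrist_force: [2.4, -0.9, -0.2]
grip_width: 0.0232
```

```bash
python3 st.py; python3 -c "
from h import *
viewer.camera('top')"; python3 st.py
```

```text
clk 11.0 p [ 0.4798 -0.2575  0.1637] F [ 2.41 -0.89 -0.18] w 0.0232
r 21.3 theta 80.3 Frad -2.50 tilt [0.     0.0003]
clk 11.05 p [ 0.4797 -0.2577  0.1637] F [ 0.28 -0.98 -0.61] w 0.0237
r 21.3 theta 81.0 Frad -0.77 tilt [-0.  0.]
```

Contact is steady, so I'll continue.

Request:
arm_command --moves "-1.7 0.7 0 0;-3.3 1.6 0 0;-4.9 2.6 0 0;-6.4 3.8 0 0;-7.7 5 0 0;-9 6.4 0 0;-10.1 7.9 0 0;-11 9.5 0 0"

```text
clock: 11.85
ee_pos: [0.4763, -0.2716, 0.1637]
tool_rot: [0.953, 0.302, -0.0, -0.0]
wrist_force: [1.8, 1.1, -0.0]
grip_width: 0.0235
```

```bash
python3 st.py; python3 -c "
from h import *
viewer.camera('top')"; python3 st.py
```

```text
clk 11.85 p [ 0.4763 -0.2716  0.1637] F [ 1.81  1.15 -0.05] w 0.0235
r 21.3 theta 120.3 Frad -1.92 tilt [-0.0002  0.0003]
clk 11.9 p [ 0.4764 -0.272   0.1638] F [ 1.59 -0.11 -0.14] w 0.0235
r 21.2 theta 121.3 Frad -1.57 tilt [-0.     -0.0002]
```

Request:
arm_command --moves "-0.8 1.7 0 0;-1.5 3.4 0 0;-2.1 5.2 0 0;-2.4 7 0 0;-2.7 8.8 0 0;-2.7 10.7 0 0;-2.6 12.5 0 0;-2.4 14.4 0 0"

```text
clock: 12.7
ee_pos: [0.4828, -0.2848, 0.1637]
tool_rot: [0.953, 0.302, -0.0, -0.0]
wrist_force: [0.4, 2.1, 1.0]
grip_width: 0.0233
```

```bash
python3 st.py; python3 -c "
from h import *
viewer.camera('top')"; python3 st.py
```

```text
clk 12.7 p [ 0.4828 -0.2848  0.1637] F [0.37 2.09 1.02] w 0.0233
r 21.4 theta 160.6 Frad -1.76 tilt [-0.0002  0.    ]
clk 12.75 p [ 0.483  -0.285   0.1638] F [ 1.83  0.9  -0.32] w 0.0231
r 21.4 theta 161.5 Frad -1.90 tilt [ 0.0002 -0.0002]
```

Request:
arm_command --moves "0.4 1.8 0 0;1 3.6 0 0;1.7 5.3 0 0;2.6 6.9 0 0;3.6 8.5 0 0;4.8 9.9 0 0;6.1 11.3 0 0;7.4 12.5 0 0"

```text
clock: 13.55
ee_pos: [0.4958, -0.2906, 0.1636]
tool_rot: [0.953, 0.302, -0.0, -0.0]
wrist_force: [-0.3, 2.3, 0.9]
grip_width: 0.0235
```

```bash
python3 st.py; python3 -c "
from h import *
viewer.camera('top')"; python3 st.py
```

```text
clk 13.55 p [ 0.4958 -0.2906  0.1636] F [-0.35  2.31  0.87] w 0.0235
r 21.3 theta 199.6 Frad -2.28 tilt [-0.0007  0.0003]
clk 13.6 p [ 0.4962 -0.2906  0.1637] F [0.8  2.44 0.49] w 0.0235
r 21.4 theta 200.5 Frad -2.48 tilt [-0.0002  0.0001]
```

Fz is a bit higher on this side, so the true centre is probably around 1 mm towards the start side. I'll shift the circle by (0.4, -0.6) mm.

Request:
arm_command --moves "1.6 0.9 0 0;3.3 1.8 0 0;5 2.5 0 0;6.8 3.1 0 0;8.5 3.6 0 0;10.4 3.9 0 0;12.3 4.2 0 0;14.2 4.2 0 0"

```text
clock: 14.4
ee_pos: [0.51, -0.2858, 0.1637]
tool_rot: [0.953, 0.302, -0.0, -0.0]
wrist_force: [-1.6, 0.5, -0.0]
grip_width: 0.0235
```

```bash
python3 st.py; python3 -c "
from h import *
viewer.camera('top')"; python3 st.py
```

```text
clk 14.4 p [ 0.51   -0.2858  0.1637] F [-1.62  0.54 -0.03] w 0.0235
r 20.7 theta 241.3 Frad -1.41 tilt [-0.0003  0.    ]
clk 14.45 p [ 0.5103 -0.2857  0.1638] F [-1.39  2.06  0.53] w 0.0235
r 20.8 theta 242.2 Frad -2.48 tilt [0.0002 0.0001]
```

Request:
arm_command --moves "1.9 -0.1 0 0;3.7 -0.4 0 0;5.5 -0.8 0 0;7.3 -1.4 0 0;9 -2.1 0 0;10.6 -3 0 0;12.2 -4 0 0;13.6 -5.2 0 0"

```text
clock: 15.25
ee_pos: [0.5183, -0.2737, 0.1638]
tool_rot: [0.953, 0.302, 0.0, 0.0]
wrist_force: [-1.7, -0.2, 0.8]
grip_width: 0.0232
```

```bash
python3 st.py; python3 -c "
from h import *
viewer.camera('top')"; python3 st.py
```

```text
clk 15.25 p [ 0.5183 -0.2737  0.1638] F [-1.65 -0.2   0.83] w 0.0232
r 21.3 theta 282.1 Frad -1.57 tilt [ 0.0003 -0.0001]
clk 15.3 p [ 0.5183 -0.2734  0.1638] F [-2.07  1.74  0.5 ] w 0.023
r 21.2 theta 282.9 Frad -2.37 tilt [0.0002 0.0002]
```

Request:
arm_command --moves "1.3 -1.4 0 0;2.4 -2.8 0 0;3.5 -4.2 0 0;4.5 -5.8 0 0;5.2 -7.5 0 0;5.9 -9.2 0 0;6.5 -11 0 0;6.8 -12.8 0 0"

```text
clock: 16.1
ee_pos: [0.5165, -0.2595, 0.1639]
tool_rot: [0.953, 0.302, 0.0, 0.0]
wrist_force: [-1.7, -2.5, -0.4]
grip_width: 0.0235
```

```bash
python3 st.py; python3 -c "
from h import *
viewer.camera('top')"; python3 st.py
```

```text
clk 16.1 p [ 0.5165 -0.2595  0.1639] F [-1.67 -2.47 -0.38] w 0.0235
r 21.4 theta 321.3 Frad -2.62 tilt [ 0.0006 -0.0005]
clk 16.15 p [ 0.5162 -0.2592  0.1638] F [-2.02 -1.08  0.7 ] w 0.0234
r 21.3 theta 322.4 Frad -2.30 tilt [ 0.0002 -0.0001]
```

Next are the last 40°, then about 15° of overlap past the start.

Request:
arm_command --moves "0.2 -1.8 0 0;0.3 -3.7 0 0;0.2 -5.6 0 0;-0.1 -7.4 0 0;-0.5 -9.2 0 0;-1.1 -11 0 0;-1.8 -12.7 0 0;-2.7 -14.3 0 0"

```text
clock: 16.95
ee_pos: [0.5059, -0.2493, 0.1639]
tool_rot: [0.953, 0.302, 0.0, 0.0]
wrist_force: [0.5, -2.5, 0.7]
grip_width: 0.0232
```

```bash
python3 st.py
```

```text
clk 16.95 p [ 0.5059 -0.2493  0.1639] F [ 0.45 -2.45  0.72] w 0.0232
r 21.7 theta 1.3 Frad -2.08 tilt [ 0.0005 -0.0002]
```

Request:
arm_command --moves "-1 -1.6 0 0;-2.2 -3 0 0;-2.8 -3.7 0 0;-2.8 -3.7 0 0;-2.8 -3.7 0 0;-2.8 -3.7 0 0;-2.8 -3.7 0 0;-2.8 -3.7 0 0"

```text
clock: 17.75
ee_pos: [0.5013, -0.2478, 0.1637]
tool_rot: [0.953, 0.302, -0.0, -0.0]
wrist_force: [-1.6, -1.3, 0.2]
grip_width: 0.0234
```

```bash
python3 st.py
```

```text
clk 17.75 p [ 0.5013 -0.2478  0.1637] F [-1.55 -1.3   0.18] w 0.0234
r 21.8 theta 14.2 Frad -1.55 tilt [-0.0004  0.0002]
```

The lap is complete, with inward and upward contact force at every check. I'll lift off and return to the stand.

Request:
arm_command --moves "0 0 -2 0;0 0 -6 0;0 0 -14 0;0 0 -26 0;0 0 -38 0;0 0 -48 0;0 0 -55 0;0 0 -58 0"

```text
clock: 18.55
ee_pos: [0.5018, -0.2481, 0.223]
tool_rot: [0.953, 0.302, 0.001, 0.001]
wrist_force: [-0.1, -0.2, -1.2]
grip_width: 0.0232
```

Request:
arm_command --moves "6 -8 0 0;18 -26 0 0;39 -59 0 0;60 -92 0 0;81 -125 0 0;102 -158 0 0;123 -191 0 0;144 -222 0 0"

```text
clock: 19.35
ee_pos: [0.49, 0.0186, 0.2213]
tool_rot: [0.953, 0.302, -0.0, -0.0]
wrist_force: [0.6, 0.0, -1.8]
grip_width: 0.0234
```

```bash
cat > tg.py <<'E'
from h import *
import sys
T=wrist_pose();t=np.array([float(a) for a in sys.argv[1:4]]);print(sensors.sense()["clock"],T[:3,3].round(4),T[:2,2].round(4),(T[:3,:3].T@(t-T[:3,3])*1000).round(1))
E
python3 tg.py .4826 .1778 .222
```

```text
19.35 [0.49   0.0186 0.2213] [-0.0011  0.0002] [  85.7 -134.3   -0.7]
```

Request:
arm_command --moves "20 -31 0 0;38 -60 0 0;54 -85 0 0;68 -107 0 0;78 -123 0 0;84 -131 0 0;86 -134 0 0;86 -134 0 0"

```text
clock: 20.15
ee_pos: [0.4839, 0.1756, 0.2215]
tool_rot: [0.953, 0.303, -0.0, 0.0]
wrist_force: [-0.7, -0.3, -1.5]
grip_width: 0.023
```

Request:
arm_command --moves "0 0 0 0;0 0 0 0;0 0 0 0;0 0 0 0;0 0 0 0;0 0 0 0;0 0 0 0;0 0 0 0"

```text
clock: 20.95
ee_pos: [0.4841, 0.1756, 0.2217]
tool_rot: [0.953, 0.302, -0.0, -0.0]
wrist_force: [0.1, 0.1, -1.8]
grip_width: 0.023
```

```bash
python3 tg.py .4826 .1778 .113
python3 - <<'E'
from h import *
im,d=viewer.camera("side");c=im[150:270,260:400]
cv2.imwrite("pics/s5.png",cv2.resize(c,None,fx=5,fy=5,interpolation=cv2.INTER_CUBIC))
E
```

```text
20.95 [0.4841 0.1756 0.2217] [-0.  0.] [  0.   -2.7 108.7]
```

View pics/s5.png

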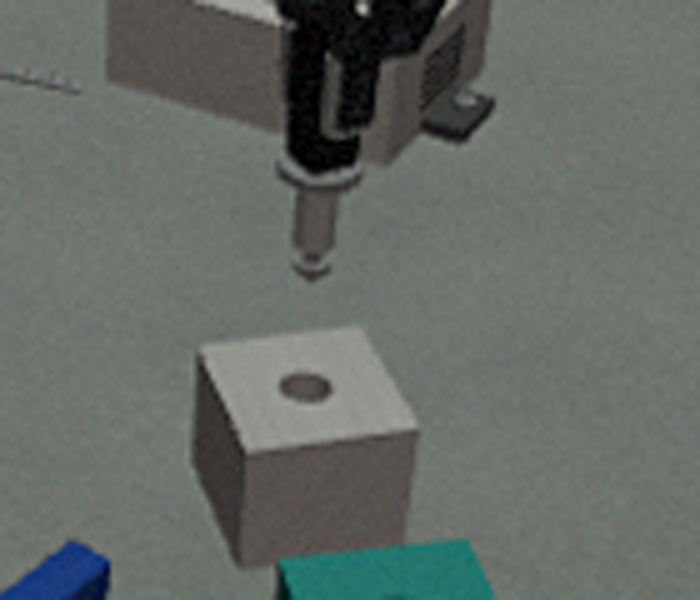

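The crop shows the tool upright, about over the hole at (305,387). I'll correct 2.7 mm and lower it, stopping short to check the force.

Request:
arm_command --moves "0 -1.5 0 0;0 -2.7 4 0;0 -2.7 14 0;0 -2.7 30 0;0 -2.7 46 0;0 -2.7 60 0;0 -2.7 68 0;0 -2.7 70 0"

```text
clock: 21.8
ee_pos: [0.4818, 0.1775, 0.1504]
tool_rot: [0.953, 0.302, -0.001, 0.0]
wrist_force: [1.3, -0.0, -1.3]
grip_width: 0.0232
```

```bash
python3 tg.py .4826 .1778 .1117;python3 st.py|head -1
```

```text
21.8 [0.4818 0.1775 0.1504] [-0.0021 -0.0008] [ 0.9  0.3 38.7]
clk 21.8 p [0.4818 0.1775 0.1504] F [ 1.29 -0.02 -1.34] w 0.0232
```

Request:
arm_command --moves "0 0 6 0;0 0 14 0;0 0 22 0;0 0 29 0;0 0 34 0;0 0 36 0;0 0 37 0;0 0 37 0"

```text
clock: 22.6
ee_pos: [0.4827, 0.1778, 0.1148]
tool_rot: [0.953, 0.302, 0.0, 0.0]
wrist_force: [0.5, 0.1, -1.6]
grip_width: 0.0235
```

```bash
python3 tg.py .4826 .1778 .1117;python3 st.py|head -1
```

```text
22.6 [0.4827 0.1778 0.1148] [0.0001 0.    ] [-0.1 -0.   3.1]
clk 22.6 p [0.4827 0.1778 0.1148] F [ 0.45  0.15 -1.6 ] w 0.0235
```

Request:
arm_command --moves "0 0 1 0;0 0 2 0;0 0 2.6 0;0 0 3 0;0 0 3.2 0;0 0 3.2 0;0 0 3.2 0;0 0 3.2 0"

```text
clock: 23.4
ee_pos: [0.4826, 0.1778, 0.1116]
tool_rot: [0.953, 0.302, 0.0, -0.0]
wrist_force: [0.3, 0.7, -1.6]
grip_width: 0.0235
```

```bash
python3 tg.py .4826 .1778 .1112;python3 st.py|head -1
```

```text
23.4 [0.4826 0.1778 0.1116] [0. 0.] [0.  0.  0.4]
clk 23.4 p [0.4826 0.1778 0.1116] F [ 0.27  0.68 -1.61] w 0.0235
```

Request:
arm_command --moves "0 0 0.3 0;0 0 0.6 0;0 0 0.8 0;0 0 1 0;0 0 1 0;0 0 1 0;0 0 1 0;0 0 1 0"

```text
clock: 24.2
ee_pos: [0.4827, 0.1778, 0.1112]
tool_rot: [0.953, 0.302, 0.0, -0.0]
wrist_force: [-2.7, -0.8, 7.3]
grip_width: 0.0233
```

```bash
python3 st.py|head -1
```

```text
clk 24.2 p [0.4827 0.1778 0.1112] F [-2.73 -0.79  7.29] w 0.0233
```

Height and force match those at the grasp, so the collar is seated. I'll release and retreat.

Request:
arm_command --moves "0 0 0 0;0 0 0 0;0 0 0 0;0 0 0 0;0 0 0 0;0 0 0 0;0 0 0 0;0 0 0 0" --hand -1

```text
clock: 25.0
ee_pos: [0.4825, 0.1778, 0.1105]
tool_rot: [0.953, 0.302, -0.0, 0.0]
wrist_force: [0.4, 0.6, -0.3]
grip_width: 0.0852
```

Request:
arm_command --moves "0 0 -4 0;0 0 -14 0;0 0 -32 0;0 0 -56 0;0 0 -80 0;0 0 -105 0;0 0 -128 0;0 0 -145 0"

```text
clock: 25.8
ee_pos: [0.4829, 0.1779, 0.2581]
tool_rot: [0.953, 0.302, 0.001, -0.0]
wrist_force: [-0.1, -0.2, 0.3]
grip_width: 0.0855
```

Request:
arm_command --moves "-10 0 -10 0;-30 0 -20 0;-50 0 -30 0;-60 0 -40 0;-60 0 -40 0;-60 0 -40 0;-60 0 -40 0;-60 0 -40 0"

```text
clock: 26.6
ee_pos: [0.4338, 0.1434, 0.295]
tool_rot: [0.953, 0.303, -0.0, -0.0]
wrist_force: [0.0, -0.6, -0.7]
grip_width: 0.085
```

Run:
```python
from h import *
T=wrist_pose();im,d=viewer.camera("wrist");np.savez("w6.npz",T=T,d=d)
s,_=viewer.camera("side");cv2.imwrite("pics/s6.png",s[90:420,170:420].repeat(2,0).repeat(2,1)[:600])
C=viewer.calibration("wrist");v,u=np.mgrid[0:260,100:460];dd=d[0:260,100:460]
uv=np.c_[u.ravel(),v.ravel()];a=(uv-[C["cx"],C["cy"]])/C["fx"];r=np.linalg.norm(a,axis=1)+1e-9
D=np.c_[a*(np.tan(r)/r)[:,None],np.ones(len(r))]*dd.ravel()[:,None]
M=T@C["mount"];P=D@M[:3,:3].T+M[:3,3];P=P[np.hypot(P[:,0]-.481,P[:,1]-.1785)<.06]
for lo,hi in((.135,.16),(.064,.0735)):
    Q=P[(P[:,2]>lo)&(P[:,2]<hi)];print(len(Q),np.median(Q[:,2]),cv2.minAreaRect((Q[:,:2]*1000).astype(np.float32)))
print(sensors.sense()["clock"],sensors.sense()["wrist_force"])
```

```text
719 0.1449668916373799 ((482.0157165527344, 177.5054931640625), (22.5417537689209, 22.35724639892578), 35.26456069946289)
4504 0.07030982812955186 ((481.1182556152344, 178.4048309326172), (80.53032684326172, 80.7352523803711), 20.831653594970703)
26.7 [0.30680812 0.38564862 0.16408075]
```

View pics/s6.png

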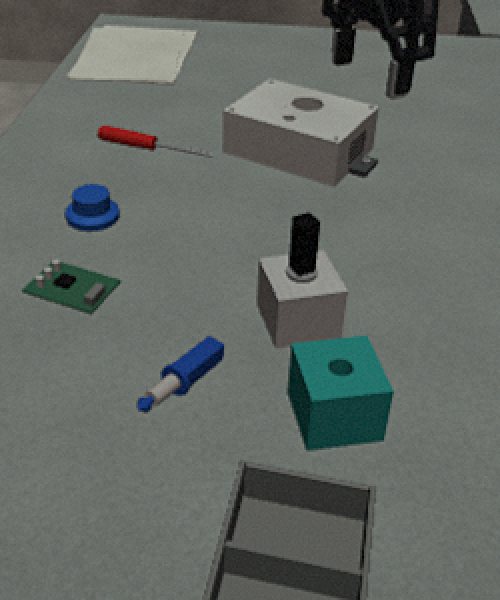

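The tool stands upright with its collar seated, at (303,250) in this crop. The handle top is back at z=0.145, and the other things look undisturbed.

```bash
python3 -c "
from rig import order
print(order.job_done())"
```

```text
the job is handed in; nothing more can be done
None
```

I took the black-handled tool from the aluminium stand and ran the blade once anticlockwise round the large hole. I then put the tool back and handed the job in, at about 26.7 s on the robot's clock. The lap started next to the small hole and ended about 14° past the start point.

- **Contact:** every check round the lap, about every 40°, showed the blade on the edge with roughly 1.5–3 N up and 0.8–2.6 N inward. The blade's axis stayed 20.7–21.8 mm from my estimated hole centre.
- **Disagreement:** the force was uneven, somewhat higher on the side away from the small hole. That suggests my centre was about 1 mm off, so I shifted the path by 0.7 mm in mid-lap.
- **Return:** seating force and height matched those at the grasp. After release the handle top is at z = 0.145 m and the tool stands upright, within about 1.5 mm of the stand's centre. The other things looked undisturbed in the last side view.

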